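# Check two specimen tiles under the pointer, then cover the bowl

### The arm

A 7-joint arm with a two-finger parallel gripper is mounted at the origin on the work surface. World frame = base frame: x ahead of the robot, y to its left, z up, the work surface at z = 0. Lengths are in m, angles in rad, forces in N, time in s.
With the tool pointing down it reaches from about 0.4 to 0.85 m from the base axis. Payload 4.5 kg.
Tool frame: the origin (TCP) lies between the finger pads; the fingertips stand 14 mm ahead of it and the grasp point (between the pads) lies 5 mm behind it; x points along the fingers, z is the direction in which the jaws open and shut, and the axes are right-handed (so a half turn about x gives the same grasp; the last joint's range is limited). The gripper opens to 88 mm and grips with 3 to 60 N. Pads are 18 mm wide; open, the fingers measure 123 mm over their backs; the gripper's body (75 mm by 187 mm) begins 45 mm behind the grasp point.
Start: joints at [1.25, 0.689, -0.195, 1.565, 0.157, 0.902, -0.215], TCP at [0.217, -0.586, 0.253] pointing down, gripper open.
Joint ranges: [-3.01, 3.01], [-0.46, 2.08], [-1.47, 1.51], [0.13, 2.56], [-1, 4.14], [0.04, 2.09], [-2.66, 2.66]. Speed limits (rad/s): [2.57, 2.57, 3.14, 3.14, 3.14, 3.14, 3.14].

### API

Orientations are given as a unit quaternion [x, y, z, w].
In Python, from plant import r, cams gives the robot as it stands.
- The arm moves only by the tool apply_moves, never from a script. Its arguments are lists of equal length, an entry for each row: "travel": the shift along the world's x, y, z in cm, a list of three; "roll": the turn about the world's z in degrees; "gripper": the finger opening in cm, from 0 to 8.81. In form: {"travel": [[x, y, z], ...], "roll": [roll, ...], "gripper": [gripper, ...]}. A call has exactly 8 rows; each row is the pose to reach, as a shift and turn from the pose commanded when the call began; what a row does not reach only later rows make up. A row lasts 1/12 s, in which the tool goes at most 41.7 mm and 7.16 degrees, less where a joint would pass 70% of its speed; a pose out of reach is approached as far as the arm can. A call with a gripper value outside its range is refused whole. The fingers move at their own pace and stop on an object; "newtons" is the grip in N (left out, the last holds). Time passes only in rows, so rows that repeat a pose let the fingers close, or fill a call up. It gives the time, the measured TCP pose, the force and the opening at its end, in the units of the state.
- r.get_state(): the state, without advancing time (a new reading comes with each control period).
- cams.snapshot(name): name is "side" or "top"; returns a dict with "image" (384x512x3 uint8, red, green, blue), "fx", "fy", "cx", "cy" (pixels), "R" (3x3) and "t" (3): a world point X has camera coordinates R X + t. Camera axes: x right, y down, z forward; pixel columns grow to the right and rows downward; lengths in m; the calibration is good to about 2 mm. A picture is of the moment at which its call begins. There is no depth.
- r.finish_job(): hands the job in, once; it reports no verdict.
The state is a dict: "clock": time; "q": joint angles; "qd": joint speeds; "joint_torque": joint torques, N m; "tool_pos": TCP position; "eef_rot": TCP orientation; "contact_force": force on the tool from outside, world axes, zero at the start; "moment": the same for the moment, N m; "opening": opening from 0.0 (shut) to 1.0 (fully open).
Only numpy, scipy, OpenCV 4.12 (cv2) and the standard library are available. Lean on these libraries where they do the work, as an engineer would, in place of code of your own. Each camera call takes 0.05 s, during which the arm holds its last target. There are 200 camera calls.

### The job

Look over the two specimen tiles at the tick-check stand: slide the tray until the centre of the square tile is right under the tip of the fixed pointer and stop there for a second, then slide it until the centre of the round tile is under the tip and stop for a second. Then draw the tray home, right up to its front stop on the side nearest the robot, then take the loose wooden cover from the sloping rest and set it, without dropping it, on the white bowl on the tray so that it sits seated and level; let go of it. Leave the flashlight, the tick comb and the carabiner where they lie.

Things in the scene. Friction and masses are not known exactly. Their poses are not given: they have to be found in the camera images.
- tray_x (a joint): Slide of the tray along the stand's x axis (away from the robot), m. 0 = home, against the front stop nearest the robot; 0.14 = far stop. Light friction (about 1.5 N); stays where it is left.
- tray_y (a joint): Slide of the tray along the stand's y axis (to the robot's left at yaw 0), m, from -0.085 to 0.085, 0 = middle. Light friction; both slides move freely together, so the tray can be moved straight in any horizontal direction; it does not turn.
- slide_base: Fixed wooden board of the tick-check stand, 400 x 220 x 14 mm, under the cross slides and tray. Origin on the bench; the board spans x -145 to 255, y -110 to 110 mm; x = direction of tray_x, y = of tray_y, z up. With both slides at 0 the pine tray (230 x 230 mm, upper face 54 mm above the bench) spans x -125 to 105, y -115 to 115 mm, and its frame is this one.
- tray_knob_top (a point): Centre of the top of the tray's upright wooden knob, a fixed round peg 30 mm in diameter and 62 mm tall at the tray's near right corner, top 116 mm above the bench; grip or push it to slide the tray. Axes as the stand. The knob is at (-105, -65) mm in the tray.
- square_mark (a point): Centre dot on top of the square white tile (60 x 60 mm, on a block, top 88 mm above the bench), at (70, 55) mm in the tray.
- round_mark (a point): Centre dot on top of the round white tile (60 mm in diameter, on a block, top 88 mm above the bench), at (0, -65) mm in the tray.
- bowl_rim (a point): Centre of the rim plane of the white ceramic bowl fixed on the tray, at (-30, 60) mm in the tray; rim 90 mm above the bench, outer diameter 110 mm, wall 4 mm, clear inside width 102 mm at the rim and 100 mm 8 mm below it; z up.
- pointer_tip (a point): Tip of the fixed steel pointer, 106 mm above the bench: a 10 mm rod hanging from a 12 mm square arm (top at 221 mm) that reaches 175 mm from a post (16 mm thick, 227 mm tall, on a round 70 mm foot) on the far side of the stand. Site x axis points from the tip to the post.
- rest: Fixed wooden rest for the cover, 150 x 130 mm footprint, with a board sloping 35 degrees that faces the robot side (its -x) and two pegs 12 mm thick, standing 20 mm out of the board, that stop the cover from sliding off. Origin on the bench under its centre; centre of the sloping face 75 mm above it.
- cover: Loose round wooden cover, 0.2 kg: disc 124 mm wide, 10 mm thick; under it a centring disc 88 mm wide, 8 mm deep, that goes inside the bowl; on top a round knob 30 mm wide, from 10 to 55 mm above the origin. Origin: centre of the underside of the large disc (the face that sits on the rim); z along the knob. At the start it lies on the rest, knob leaning 35 degrees towards the robot side.
- flashlight: Silver flashlight, 155 mm long, 42 mm thick at the head, lying on the bench; bystander. Origin under its middle, head towards its x.
- tick_comb: White plastic tick comb, 80 mm wide, 62 mm long, 6 mm thick, lying flat; bystander. Origin under its spine, teeth towards its x.
- carabiner: Carabiner, 100 x 64 x 10 mm, lying flat; bystander. Origin under its middle.
Things that resemble listed ones, but are neither listed nor needed, are in the scene too. Of the things shaped like the cover, the wooden one is meant. Of the things shaped like the part that bears pointer_tip, the dark steel one is meant.

How it is judged:
By the outcome, as a careful person would: the job done as asked, in the order asked, and still so for the second after the job is handed in, with the robot touching nothing.
It also fails if it takes over 61 s, if anything falls off the work surface, if the arm or the gripper's body presses on something with over 40 N, if the wrist force passes 120 N, or if a joint passes its speed limit or range.

## Working session

There is one attempt and no reset: what is moved stays moved. The work goes in short steps, Python scripts to look and compute and a tool call to move; the robot and the scene stay as the last step left them, time stands still between calls to the robot, and variables do not carry over. Pictures are saved under pics/ and viewed, about 8 in all and at most 12, crops included, and the job is handed in when it is done.

Besides the shell and the picture viewer there is one more tool, called after ">>>" as name(argument=value, ...) on one line, values as JSON. apply_moves: Moves the arm, as the interface text tells. Its arguments: {"type":"object","properties":{"travel":{"type":"array","items":{"type":"array","items":{"type":"number"}}},"roll":{"type":"array","items":{"type":"number"}},"gripper":{"type":"array","items":{"type":"number"}},"newtons":{"type":"number"}},"required":["travel","roll","gripper"]}

```bash
mkdir -p pics; ls
python3 - <<'E'
from plant import r, cams
import cv2, numpy as np, pickle
for n in("side","top"):
    s=cams.snapshot(n); pickle.dump(s,open(f"pics/{n}0.pkl","wb"))
    cv2.imwrite(f"pics/{n}0.png",cv2.resize(s["image"][:,:,::-1],(800,600),interpolation=cv2.INTER_CUBIC))
    print(n,s["fx"],s["fy"],s["cx"],s["cy"],np.round(s["R"],3).tolist(),np.round(s["t"],3), np.round(-s["R"].T@s["t"],3))
st=r.get_state();print(st["clock"],st["tool_pos"],st["eef_rot"],st["opening"],st["contact_force"])
E
```

```text
pics
side 404.2985249895893 404.2985249895893 247.23591582298872 192.93113206879684 [[-0.998, -0.053, 0.021], [-0.051, 0.669, -0.741], [0.025, -0.741, -0.671]] [0.498 0.173 1.344] [0.472 0.907 1.019]
top 409.64770672802155 409.64770672802155 250.6347860288635 191.82056690407262 [[-0.024, -1.0, 0.005], [-0.977, 0.023, -0.211], [0.211, -0.01, -0.978]] [-0.069  0.523  1.274] [ 0.241 -0.069  1.355]
0.1 [ 0.21689818 -0.58559468  0.25200459] [ 0.4041973   0.58088678 -0.4036107   0.57990818] 0.9991762278566773 [ 0.10377437 -0.02574914 -0.60751106]
```

View pics/side0.png

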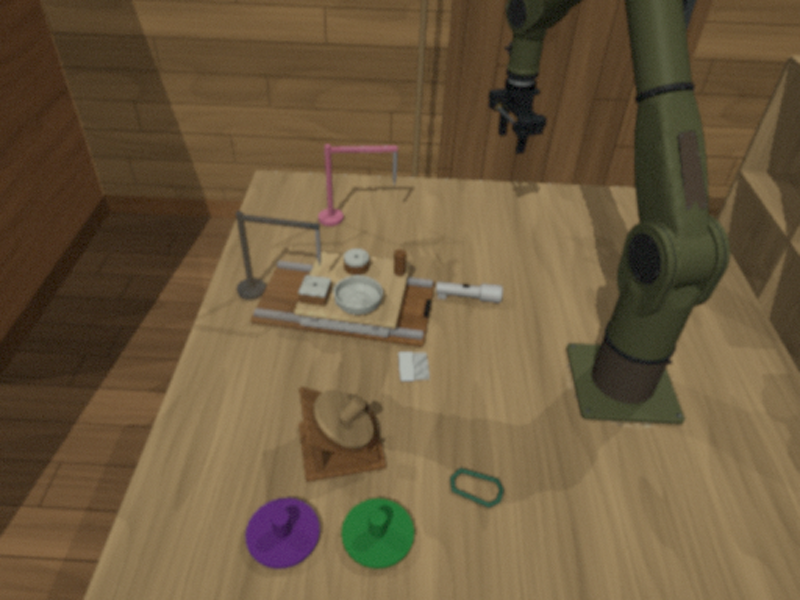

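View pics/top0.png

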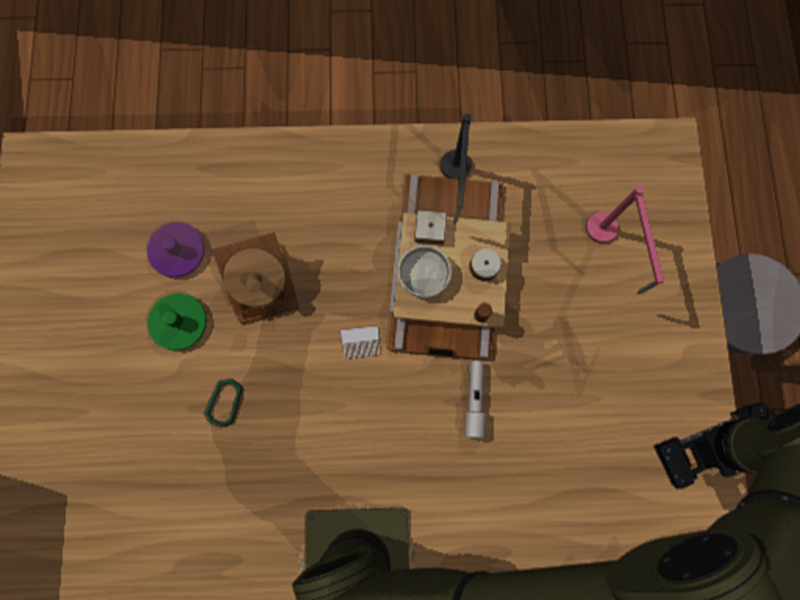

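The views show the stand centrally at the top (native tray about (289,175)), the dark pointer over its far part and the wooden cover on the rest to the left. Zooming in for measurement.

Run:
```python
import cv2, numpy as np, pickle
T=pickle.load(open("pics/top0.pkl","rb"));S=pickle.load(open("pics/side0.pkl","rb"))
def crop(s,x,y,w,h,k): return cv2.resize(np.ascontiguousarray(s["image"][y:y+h,x:x+w,::-1]),(w*k,h*k),interpolation=cv2.INTER_CUBIC)
a=crop(T,240,70,100,165,4) # 400x660
a=crop(T,245,95,90,100,6);b=crop(S,155,130,130,100,6)
cv2.imwrite("pics/c1.png",a[:600]);cv2.imwrite("pics/c2.png",b)
```

```text
(no output)
```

View pics/c1.png

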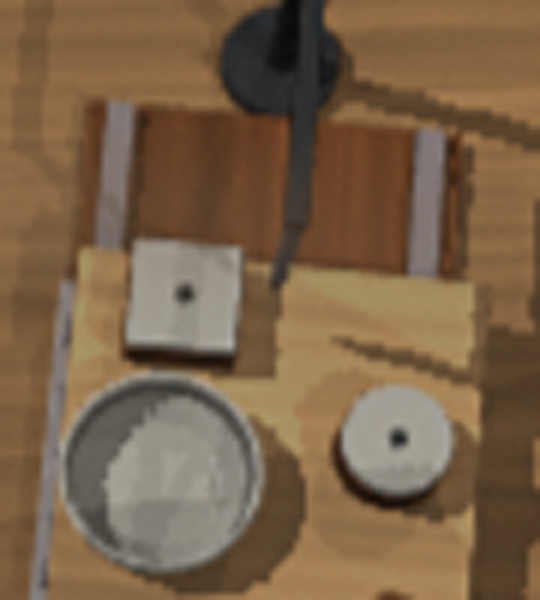

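View pics/c2.png

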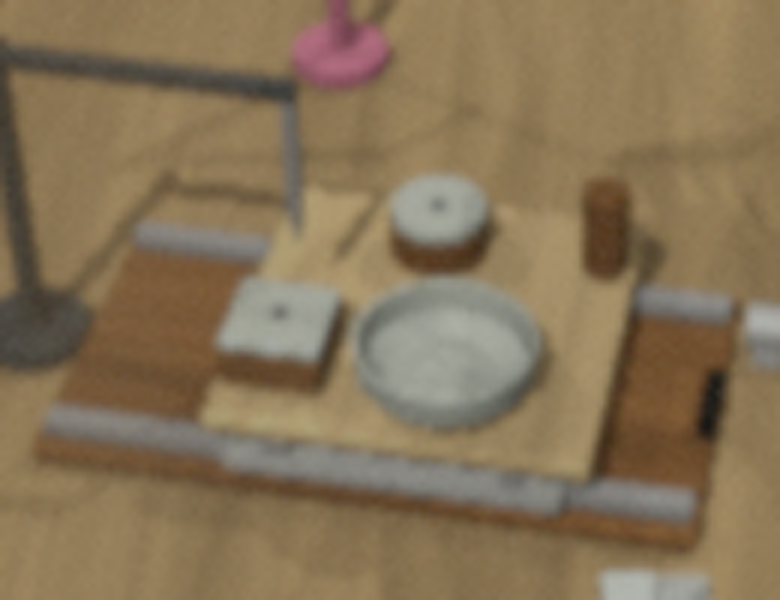

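Top crop: square dot at native (30.4+245, 48.4+95), round dot (311,167.4), pointer tip (290.7,142.3). Side crop: square dot (201.3,181.6), round dot (227.6,163.6), tip (204,168.7). Now casting rays.

```bash
cat > h.py <<'E'
import numpy as np, cv2, pickle
def ray(s,u,v,z):
    c=-s["R"].T@s["t"]; d=s["R"].T@np.array([(u-s["cx"])/s["fx"],(v-s["cy"])/s["fy"],1.])
    return (c+d*(z-c[2])/d[2])
def proj(s,X):
    p=s["R"]@np.asarray(X,float)+s["t"]; return np.array([s["fx"]*p[0]/p[2]+s["cx"],s["fy"]*p[1]/p[2]+s["cy"]])
def dot(s,u,v,w=4):
    "dark dot centroid near (u,v)"
    g=cv2.cvtColor(s["image"],cv2.COLOR_RGB2GRAY).astype(float);u0,v0=int(round(u)),int(round(v))
    p=g[v0-w:v0+w+1,u0-w:u0+w+1]; W=np.clip(np.median(p)-15-p,0,None)
    yy,xx=np.mgrid[-w:w+1,-w:w+1]; return u0+(W*xx).sum()/W.sum(), v0+(W*yy).sum()/W.sum()
E
python3 - <<'E'
from h import *
T=pickle.load(open("pics/top0.pkl","rb"));S=pickle.load(open("pics/side0.pkl","rb"))
P={}
for n,s,px in(("top",T,dict(sq=(275.4,143.4),rd=(311,167.4),tip=(290.7,142.4))),("side",S,dict(sq=(201.3,181.6),rd=(227.6,163.6),tip=(203.9,168.8)))):
    for k,(u,v) in px.items():
        if k!="tip": u,v=dot(s,u,v,2 if n=="side" else 3)
        P[n,k]=ray(s,u,v,.106 if k=="tip" else .088); print(n,k,round(u,2),round(v,2),np.round(P[n,k],4))
    d=P[n,"rd"]-P[n,"sq"]; yaw=np.arctan2(d[1],d[0])-np.arctan2(-120,-70); print("yaw",np.degrees(yaw),np.linalg.norm(d[:2]))
    c,s_=np.cos(yaw),np.sin(yaw); Rz=np.array([[c,-s_],[s_,c]])
    o=(P[n,"sq"][:2]+P[n,"rd"][:2])/2-Rz@[.035,-.005]; print("tray origin",o)
    for k in("sq","rd"): print(" delta to tip",k,P[n,"tip"][:2]-P[n,k][:2], "stand", Rz.T@(P[n,"tip"][:2]-P[n,k][:2]))
    print(" knob",o+Rz@[-.105,-.065]," bowl",o+Rz@[-.03,.06])
# colour masks: cover disc in both
for n,s in(("top",T),("side",S)):
    im=s["image"].astype(int)
    print(n, im[178,160] if n=="top" else im[272,215])
# board corners at z=.014 (side crop near-right/near-left...)
for n,s,L in(("side",S,[(36,458),(690,548),(735,300)]),("top",T,[(85,100),(462,140)])):
    o=(155,130) if n=="side" else (245,95)
    for u,v in L: print(n,np.round(ray(s,o[0]+u/6,o[1]+v/6,.014),4))
E
```

```text
top sq 275.39 143.49 [ 0.6725 -0.166   0.088 ]
top rd 310.94 167.6 [ 0.5887 -0.277   0.088 ]
top tip 290.7 142.4 [ 0.6689 -0.2138  0.106 ]
yaw -6.7624833573002645 0.13909966763461154
tray origin [ 0.59642839 -0.21240517]
 delta to tip sq [-0.00359204 -0.04783039] stand [ 0.00206516 -0.04792061]
 delta to tip rd [0.08015691 0.06323189] stand [0.07215345 0.07223075]
 knob [ 0.4845049  -0.26458881]  bowl [ 0.57370233 -0.14928999]
side sq 201.22 181.69 [ 0.6723 -0.1691  0.088 ]
side rd 227.58 163.73 [ 0.5888 -0.2788  0.088 ]
side tip 203.9 168.8 [ 0.6686 -0.2197  0.106 ]
yaw -7.037398239826506 0.13783286121365065
tray origin [ 0.59639686 -0.21471199]
 delta to tip sq [-0.00369942 -0.05057961] stand [ 0.00252532 -0.0506518 ]
 delta to tip rd [0.0798139  0.05907176] stand [0.07197531 0.06840531]
 knob [ 0.48422427 -0.266358  ]  bowl [ 0.5739739  -0.15148849]
top [108  80  52]
side [120 100  70]
side [ 0.8118 -0.11    0.014 ]
side [ 0.4239 -0.0645  0.014 ]
side [ 0.3975 -0.2873  0.014 ]
top [ 0.8157 -0.1192  0.014 ]
top [ 0.786  -0.3377  0.014 ]
```

>>> apply_moves(travel=[[2.5, 3, -0.5], [5, 6, -1], [7.5, 9, -1.5], [10, 12, -2], [12.5, 15, -2.5], [15, 18, -3], [17.5, 21, -3.5], [20, 24, -4]], roll=[-3.4, -6.8, -10.2, -13.6, -17, -20.4, -23.8, -27.3], gripper=[8, 8, 8, 8, 8, 8, 8, 8], newtons=15)

```text
clock: 0.77
tool_pos: [0.4179, -0.3444, 0.2123]
eef_rot: [-0.53, -0.468, 0.53, -0.468]
contact_force: [0.7, -0.2, -0.1]
opening: 0.907
```

Run:
```python
from plant import r
from scipy.spatial.transform import Rotation as R
import numpy as np
s=r.get_state();M=R.from_quat(s["eef_rot"]).as_matrix();print(s["clock"],s["tool_pos"],np.round(M,3),np.degrees(np.arctan2(M[1,2],M[0,2])),s["contact_force"])
```

```text
0.7667 [ 0.41788952 -0.34438559  0.21230222] [[-0.     0.992 -0.124]
 [ 0.    -0.124 -0.992]
 [-1.    -0.    -0.   ]] -97.14681741608683 [ 0.69172198 -0.21743388 -0.05844507]
```

>>> apply_moves(travel=[[2.2, 2.6, 0], [4.4, 5.2, 0], [6.6, 7.9, 0], [6.6, 7.9, -3], [6.6, 7.9, -6], [6.6, 7.9, -9], [6.6, 7.9, -12], [6.6, 7.9, -12]], roll=[0, 0, 0, 0, 0, 0, 0, 0], gripper=[8, 8, 8, 8, 8, 8, 8, 4.5])

```text
clock: 1.43
tool_pos: [0.48, -0.2651, 0.0878]
eef_rot: [-0.528, -0.472, 0.531, -0.466]
contact_force: [0.3, 0.0, -0.5]
opening: 0.857
```

>>> apply_moves(travel=[[0, 0, 0], [0, 0, 0], [0, 0, 0], [0, 0, 0], [0, 0, 0], [0, 0, 0], [0, 0, 0], [0, 0, 0]], roll=[0, 0, 0, 0, 0, 0, 0, 0], gripper=[1, 1, 1, 1, 1, 1, 1, 1])

```text
clock: 2.1
tool_pos: [0.4836, -0.2669, 0.0934]
eef_rot: [0.53, 0.468, -0.529, 0.469]
contact_force: [-1.2, 1.7, 5.4]
opening: 0.336
```

```bash
cat > look.py <<'E'
import sys
from h import *
from plant import r,cams
n=sys.argv[1]
T=cams.snapshot("top");S=cams.snapshot("side")
pickle.dump(T,open(f"pics/top{n}.pkl","wb"));pickle.dump(S,open(f"pics/side{n}.pkl","wb"))
def crop(s,x,y,w,h,k): return cv2.resize(np.ascontiguousarray(s["image"][y:y+h,x:x+w,::-1]),(w*k,h*k),interpolation=cv2.INTER_CUBIC)
tx,ty,sx,sy=map(int,sys.argv[2:6])
cv2.imwrite(f"pics/v{n}.png",np.hstack([crop(T,tx,ty,66,100,6),crop(S,sx,sy,66,100,6)]))
s=r.get_state();print(s["clock"],s["tool_pos"],s["contact_force"],s["opening"]*8.81)
E
python3 look.py 1 260 110 180 130
```

```text
2.2 [ 0.48357149 -0.26690857  0.09337623] [-0.48175425  2.42881983  5.88222234] 2.9316765121502915
```

View pics/v1.png

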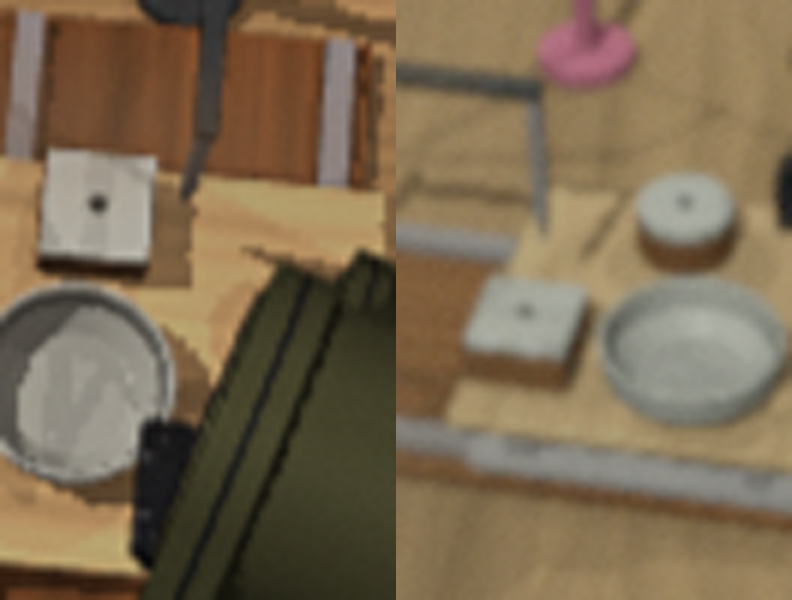

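>>> apply_moves(travel=[[-0.04, -0.4, 0], [-0.1, -1.2, 0], [-0.16, -2.2, 0], [-0.22, -3.2, 0], [-0.28, -4.1, 0], [-0.34, -4.7, 0], [-0.36, -4.9, 0], [-0.36, -4.9, 0]], roll=[0, 0, 0, 0, 0, 0, 0, 0], gripper=[1, 1, 1, 1, 1, 1, 1, 1])

```text
clock: 2.87
tool_pos: [0.4791, -0.3175, 0.0934]
eef_rot: [-0.529, -0.468, 0.53, -0.469]
contact_force: [-1.7, -2.7, 6.0]
opening: 0.337
```

```bash
python3 look.py 2 260 110 180 130
```

```text
2.9667 [ 0.47911948 -0.31748737  0.09339822] [-1.35203636 -1.61057238  5.92032915] 2.9241180035814143
```

View pics/v2.png

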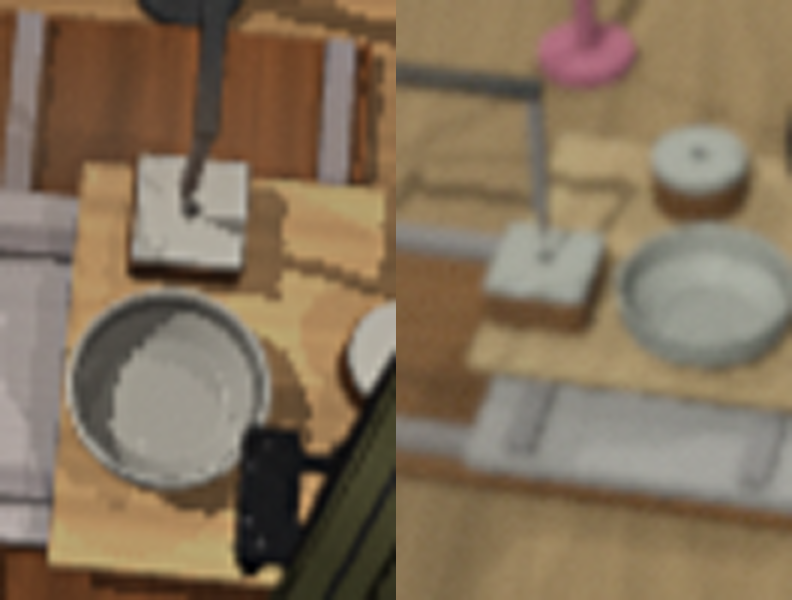

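Top: dot at crop (190,210), tip (187,195); side: dot (545,256), tip ~(545,233). Checking against the projection of an 18 mm vertical offset.

```bash
cat > res.py <<'E'
import sys
from h import *
n,tu,tv,su,sv=sys.argv[1],*map(float,sys.argv[2:6]); ttu,ttv,tsu,tsv=map(float,sys.argv[6:10])
for nm,u,v,a,b in(("top",tu,tv,ttu,ttv),("side",su,sv,tsu,tsv)):
    s=pickle.load(open(f"pics/{nm}{n}.pkl","rb"))
    D=ray(s,u,v,.088); e=proj(s,D+[0,0,.018]); tp=ray(s,a,b,.106)
    print(nm,"dot",np.round(D,4),"expected tip px",np.round(e,2),"seen",a,b,"tip-dot m",np.round(tp-D,4))
E
f(){ python3 -c "print(($1+.5)/6-.5+$2)"; }
python3 res.py 2 $(f 190 260) $(f 210 110) $(f 149 180) $(f 256 130) $(f 187 260) $(f 195 110) $(f 149 180) $(f 233 130)
python3 - <<'E'
import pickle,numpy as np
for n,(x,y) in(("top",(286,138)),("side",(200,164))):
    g=pickle.load(open(f"pics/{n}2.pkl","rb"))["image"].mean(2).astype(int); print(n,"cols from",x,"rows from",y); print(g[y:y+14,x:x+12])
E
```

```text
top dot [ 0.6676 -0.2173  0.088 ] expected tip px [291.82 142.77] seen 290.75 142.08333333333334 tip-dot m [0.0024 0.0033 0.018 ]
side dot [ 0.668  -0.2223  0.088 ] expected tip px [204.17 168.37] seen 204.41666666666666 168.41666666666666 tip-dot m [-0.0009  0.0002  0.018 ]
top cols from 286 rows from 138
[[163 164 165 167 124  75  60  83 158 166 164 164]
 [163 162 165 165 109  65  61 117 162 167 163 162]
 [160 165 166 154  90  55  63 131 163 165 164 164]
 [151 163 168 161  84  54  82 149 166 164 164 163]
 [159 164 168 167  82  71 136 168 169 165 163 163]
 [166 165 168 169 106  80 116 163 169 166 167 166]
 [167 167 168 168 106  65  68 126 163 167 167 167]
 [167 167 168 168 114  62  63 124 163 169 168 168]
 [167 167 167 170 154 114 136 156 138 131 128 129]
 [168 168 168 169 168 157 167 170 155 149 114 106]
 [169 168 169 168 171 168 170 169 168 170 156 151]
 [168 163 168 169 169 169 170 169 170 169 169 170]
 [170 160 167 169 168 169 168 169 169 169 170 170]
 [152 160 172 172 172 171 171 170 170 169 170 170]]
side cols from 200 rows from 164
[[107 106 105 109 112 125 145 148 143 142 142 140]
 [120 120 120 116 109 122 143 144 141 139 141 143]
 [131 133 137 124 109 116 138 139 140 140 143 143]
 [149 152 151 137 116 122 139 138 138 142 148 148]
 [160 161 160 148 128 136 148 143 136 144 153 154]
 [164 163 161 154 142 146 151 143 140 154 162 159]
 [163 166 162 160 149 152 151 145 153 162 162 166]
 [164 165 162 158 143 141 147 152 161 165 166 166]
 [165 164 161 145 127 126 140 159 165 165 164 165]
 [166 163 161 150 133 133 150 163 166 166 165 161]
 [165 164 162 160 154 153 160 165 166 164 164 161]
 [163 162 166 164 162 164 164 165 164 164 161 151]
 [160 163 165 165 163 164 164 163 162 160 152 139]
 [163 165 164 160 157 157 159 159 159 157 147 123]]
```

>>> apply_moves(travel=[[0, 0.15, 0], [0, 0.3, 0], [0, 0.4, 0], [0, 0.4, 0], [0, 0.4, 0], [0, 0.4, 0], [0, 0.4, 0], [0, 0.4, 0]], roll=[0, 0, 0, 0, 0, 0, 0, 0], gripper=[1, 1, 1, 1, 1, 1, 1, 1])

```text
clock: 3.63
tool_pos: [0.4797, -0.3127, 0.0934]
eef_rot: [-0.529, -0.468, 0.53, -0.469]
contact_force: [-0.8, -0.6, 5.7]
opening: 0.331
```

```bash
python3 look.py 3 260 110 180 130
python3 - <<'E'
import pickle,numpy as np
from h import *
for n,(x,y) in(("top",(286,136)),("side",(200,162))):
    s=pickle.load(open(f"pics/{n}3.pkl","rb"));g=s["image"].mean(2).astype(int); print(n,"cols from",x,"rows from",y); print(g[y:y+14,x:x+12])
    # predicted pixel line of the vertical through the dot, at heights
    X=np.array([.668,-.216,.088]); print(np.round([proj(s,X+[0,0,h])-proj(s,X) for h in(.018,.03,.05)],2))
    for d in([.001,0,0],[0,.001,0]): print(np.round(proj(s,X+d)-proj(s,X),3))
E
```

```text
3.7333 [ 0.4796573  -0.31273681  0.09336829] [-1.93508976 -0.06185713  6.74938214] 2.96473092175857
top cols from 286 rows from 136
[[136 143 147 148 146  90  64  62  95 102  91  87]
 [161 163 165 168 156  89  58  68 142 152 146 146]
 [162 162 165 165 126  74  56  83 158 167 166 164]
 [163 163 164 165 107  63  59 116 161 165 164 163]
 [161 164 164 156  92  54  61 130 163 164 163 163]
 [153 162 167 162  84  53  80 148 165 165 162 165]
 [159 165 169 167  80  72 139 166 165 165 163 166]
 [165 166 156 135  70  93 162 169 166 166 166 167]
 [166 167 141  90  53  79 160 168 167 167 168 169]
 [167 168 157 106  65  93 160 169 167 167 167 170]
 [167 168 168 147 142 151 168 166 137 130 128 129]
 [168 168 169 166 168 169 170 167 153 149 115 107]
 [167 167 169 168 168 169 168 168 168 167 155 153]
 [168 163 167 168 169 168 168 169 167 170 171 172]]
[[ 0.57 -1.82]
 [ 0.95 -3.06]
 [ 1.61 -5.17]]
[-0.014 -0.293]
[-0.308  0.007]
side cols from 200 rows from 162
[[ 96 105 105 108 111 123 144 147 141 135 127 125]
 [ 95  97  99 108 111 126 147 149 150 142 139 140]
 [108 104 106 110 109 127 146 148 145 141 142 142]
 [120 121 122 116 110 124 145 145 142 139 140 142]
 [124 129 134 122 109 120 141 142 138 140 142 143]
 [132 140 146 133 116 123 138 140 138 140 145 146]
 [149 152 157 146 127 131 140 138 138 143 148 148]
 [162 163 160 153 140 142 145 139 142 152 158 154]
 [164 164 163 161 155 153 149 142 150 161 165 161]
 [165 165 163 160 156 154 152 152 160 164 164 166]
 [163 164 160 150 143 143 153 162 164 165 165 165]
 [163 163 153 137 123 132 154 163 166 164 165 164]
 [163 164 158 147 137 144 156 164 164 165 166 161]
 [162 162 162 159 157 159 162 165 166 162 162 153]]
[[ -0.25  -3.89]
 [ -0.42  -6.51]
 [ -0.71 -10.96]]
[-0.275 -0.014]
[-0.036  0.175]
```

>>> apply_moves(travel=[[-0.1, 0, 0], [-0.1, 0, 0], [-0.1, 0, 0], [-0.1, 0, 0], [-0.1, 0, 0], [-0.1, 0, 0], [-0.1, 0, 0], [-0.1, 0, 0]], roll=[0, 0, 0, 0, 0, 0, 0, 0], gripper=[1, 1, 1, 1, 1, 1, 1, 1])

```text
clock: 4.4
tool_pos: [0.4795, -0.3127, 0.0934]
eef_rot: [0.53, 0.468, -0.529, 0.47]
contact_force: [0.2, -1.6, 5.8]
opening: 0.333
```

>>> apply_moves(travel=[[0, 0, 0], [0, 0, 0], [0, 0, 0], [0, 0, 0], [0, 0, 0], [0, 0, 0], [0, 0, 0], [0, 0, 0]], roll=[0, 0, 0, 0, 0, 0, 0, 0], gripper=[1, 1, 1, 1, 1, 1, 1, 1])

```text
clock: 5.07
tool_pos: [0.4795, -0.3127, 0.0934]
eef_rot: [0.53, 0.468, -0.529, 0.47]
contact_force: [0.9, -0.4, 6.3]
opening: 0.336
```

```bash
cat > cen.py <<'E'
import sys
from h import *
n=sys.argv[1]
def line(s,u0,rows,hw=3):
    g=s["image"].mean(2); out=[]
    for v in rows:
        p=g[v,u0-hw:u0+hw+1]; bg=np.linspace(p[:2].max(),p[-2:].max(),2*hw+1); W=np.clip(bg-p-8,0,None); out.append(round(u0+(W*np.arange(-hw,hw+1)).sum()/W.sum(),2))
    return out
def cdot(s,u,v,w=3,below=-1):
    "dark dot centroid, ignoring rows above v+below (the rod)"
    g=s["image"].mean(2);p=g[v+below:v+w+1,u-w:u+w+1];W=np.clip(np.percentile(p,60)-12-p,0,None)
    yy,xx=np.mgrid[below:w+1,-w:w+1];return np.array([u+(W*xx).sum()/W.sum(),v+(W*yy).sum()/W.sum()])
for nm,u,v in(("top",int(sys.argv[2]),int(sys.argv[3])),("side",int(sys.argv[4]),int(sys.argv[5]))):
    s=pickle.load(open(f"pics/{nm}{n}.pkl","rb")); d=cdot(s,u,v); X=ray(s,*d,.088)
    rows=range(138,143) if nm=="top" else range(164,169)
    up=[proj(s,X+[0,0,h]) for h in(.018,.06)]
    exp=[round(np.interp(q,[up[1][1],up[0][1]],[up[1][0],up[0][0]]),2) for q in rows]
    print(nm,"dot",np.round(d,2),np.round(X,4),"exp tip",np.round(up[0],2),"\n rod cols",line(s,291 if nm=="top" else 204,rows),"expected",exp)
E
python3 look.py 4 260 110 180 130; python3 cen.py 3 290 144 204 173;python3 cen.py 4 290 144 204 173
```

```text
5.1667 [ 0.47952249 -0.31268971  0.09335818] [ 0.79800797 -0.54850523  5.71966915] 2.9507755939331277
top dot [290.06 144.13] [ 0.6692 -0.2135  0.088 ] exp tip [290.61 142.31] 
 rod cols [np.float64(291.74), np.float64(291.45), np.float64(291.29), np.float64(291.08), np.float64(290.68)] expected [np.float64(291.93), np.float64(291.62), np.float64(291.32), np.float64(291.01), np.float64(290.71)]
side dot [204.16 173.09] [ 0.6683 -0.2174  0.088 ] exp tip [203.9 169.2] 
 rod cols [np.float64(203.84), np.float64(204.01), np.float64(204.13), np.float64(204.26), np.float64(204.34)] expected [np.float64(203.57), np.float64(203.63), np.float64(203.7), np.float64(203.76), np.float64(203.83)]
top dot [290.01 144.18] [ 0.669  -0.2134  0.088 ] exp tip [290.57 142.36] 
 rod cols [np.float64(291.74), np.float64(291.45), np.float64(291.28), np.float64(291.08), np.float64(290.7)] expected [np.float64(291.9), np.float64(291.59), np.float64(291.29), np.float64(290.98), np.float64(290.68)]
side dot [204.11 173.06] [ 0.6684 -0.2176  0.088 ] exp tip [203.86 169.18] 
 rod cols [np.float64(203.93), np.float64(204.02), np.float64(204.07), np.float64(204.27), np.float64(204.27)] expected [np.float64(203.52), np.float64(203.58), np.float64(203.65), np.float64(203.71), np.float64(203.78)]
```

>>> apply_moves(travel=[[-0.15, 0, 0], [-0.15, 0, 0], [-0.15, 0, 0], [-0.15, 0, 0], [-0.15, 0, 0], [-0.15, 0, 0], [-0.15, 0, 0], [-0.15, 0, 0]], roll=[0, 0, 0, 0, 0, 0, 0, 0], gripper=[1, 1, 1, 1, 1, 1, 1, 1])

```text
clock: 5.83
tool_pos: [0.478, -0.3125, 0.0934]
eef_rot: [0.53, 0.468, -0.529, 0.47]
contact_force: [0.8, -0.2, 5.3]
opening: 0.337
```

>>> apply_moves(travel=[[0, 0, 0], [0, 0, 0], [0, 0, 0], [0, 0, 0], [0, 0, 0], [0, 0, 0], [0, 0, 0], [0, 0, 0]], roll=[0, 0, 0, 0, 0, 0, 0, 0], gripper=[1, 1, 1, 1, 1, 1, 1, 1])

```text
clock: 6.5
tool_pos: [0.478, -0.3125, 0.0934]
eef_rot: [0.53, 0.468, -0.529, 0.47]
contact_force: [0.7, -0.2, 6.9]
opening: 0.333
```

```bash
python3 look.py 5 260 110 180 130; python3 cen.py 5 290 144 204 173
python3 - <<'E'
import numpy as np
from scipy.spatial.transform import Rotation as R
# displacement square->round alignment = -(rd-sq)=Rz(yaw)@(.07,.12)
for y in(-6.7,-6.9,-7.1): print(y,R.from_euler('z',y,degrees=True).apply([.07,.12,0]))
E
```

```text
6.6 [ 0.47804188 -0.3125593   0.09335491] [0.57560688 0.08352976 5.96898861] 2.961547817018581
top dot [290.03 144.48] [ 0.668  -0.2134  0.088 ] exp tip [290.59 142.66] 
 rod cols [np.float64(291.73), np.float64(291.45), np.float64(291.28), np.float64(291.07), np.float64(290.69)] expected [np.float64(291.95), np.float64(291.71), np.float64(291.4), np.float64(291.1), np.float64(290.79)]
side dot [204.49 173.19] [ 0.667 -0.217  0.088] exp tip [204.24 169.3 ] 
 rod cols [np.float64(203.7), np.float64(203.98), np.float64(204.15), np.float64(204.25), np.float64(204.21)] expected [np.float64(203.9), np.float64(203.96), np.float64(204.02), np.float64(204.09), np.float64(204.15)]
-6.7 [0.08352243 0.11101353 0.        ]
-6.9 [0.08390943 0.1107213  0.        ]
-7.1 [0.08429541 0.11042773 0.        ]
```

>>> apply_moves(travel=[[0.5, 0.7, 0], [1.7, 2.2, 0], [3.1, 4.1, 0], [4.6, 6.1, 0], [6.1, 8, 0], [7.4, 9.7, 0], [8.2, 10.8, 0], [8.4, 11.1, 0]], roll=[0, 0, 0, 0, 0, 0, 0, 0], gripper=[1, 1, 1, 1, 1, 1, 1, 1])

```text
clock: 7.27
tool_pos: [0.5632, -0.1982, 0.0933]
eef_rot: [0.53, 0.469, -0.528, 0.47]
contact_force: [-1.7, -0.4, 7.3]
opening: 0.333
```

>>> apply_moves(travel=[[0, 0, 0], [0, 0, 0], [0, 0, 0], [0, 0, 0], [0, 0, 0], [0, 0, 0], [0, 0, 0], [0, 0, 0]], roll=[0, 0, 0, 0, 0, 0, 0, 0], gripper=[1, 1, 1, 1, 1, 1, 1, 1])

```text
clock: 7.93
tool_pos: [0.5625, -0.2003, 0.0934]
eef_rot: [0.53, 0.468, -0.528, 0.469]
contact_force: [0.9, 1.4, 5.7]
opening: 0.333
```

```bash
python3 look.py 6 260 110 180 130; python3 cen.py 6 290 144 204 173
```

```text
8.0333 [ 0.56255106 -0.2003251   0.09335617] [1.23764109 1.18696018 6.51848095] 2.9405048642951592
top dot [nan nan] [nan nan nan] exp tip [nan nan] 
 rod cols [np.float64(nan), np.float64(nan), np.float64(nan), np.float64(nan), np.float64(nan)] expected [np.float64(nan), np.float64(nan), np.float64(nan), np.float64(nan), np.float64(nan)]
side dot [204.42 173.53] [ 0.667 -0.215  0.088] exp tip [204.17 169.64] 
 rod cols [np.float64(205.0), np.float64(204.07), np.float64(204.04), np.float64(204.11), np.float64(204.06)] expected [np.float64(203.8), np.float64(203.87), np.float64(203.93), np.float64(204.0), np.float64(204.06)]cen.py:12: RuntimeWarning: invalid value encountered in scalar divide
  yy,xx=np.mgrid[below:w+1,-w:w+1];return np.array([u+(W*xx).sum()/W.sum(),v+(W*yy).sum()/W.sum()])
cen.py:7: RuntimeWarning: invalid value encountered in scalar divide
  p=g[v,u0-hw:u0+hw+1]; bg=np.linspace(p[:2].max(),p[-2:].max(),2*hw+1); W=np.clip(bg-p-8,0,None); out.append(round(u0+(W*np.arange(-hw,hw+1)).sum()/W.sum(),2))
```

View pics/v6.png

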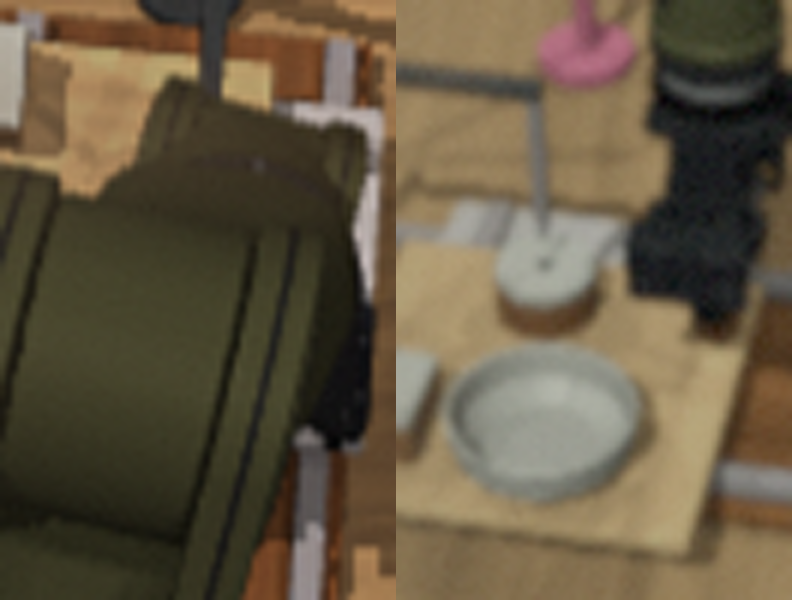

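>>> apply_moves(travel=[[0, -0.25, 0], [0, -0.25, 0], [0, -0.25, 0], [0, -0.25, 0], [0, -0.25, 0], [0, -0.25, 0], [0, -0.25, 0], [0, -0.25, 0]], roll=[0, 0, 0, 0, 0, 0, 0, 0], gripper=[1, 1, 1, 1, 1, 1, 1, 1])

```text
clock: 8.7
tool_pos: [0.5622, -0.2033, 0.0934]
eef_rot: [0.53, 0.468, -0.529, 0.469]
contact_force: [1.4, 0.7, 6.4]
opening: 0.34
```

>>> apply_moves(travel=[[0, 0, 0], [0, 0, 0], [0, 0, 0], [0, 0, 0], [0, 0, 0], [0, 0, 0], [0, 0, 0], [0, 0, 0]], roll=[0, 0, 0, 0, 0, 0, 0, 0], gripper=[1, 1, 1, 1, 1, 1, 1, 1])

```text
clock: 9.37
tool_pos: [0.5622, -0.2033, 0.0934]
eef_rot: [0.53, 0.468, -0.529, 0.469]
contact_force: [0.7, 1.2, 5.8]
opening: 0.336
```

```bash
python3 look.py 7 260 110 180 130; python3 cen.py 7 290 144 204 173 2>/dev/null|tail -2; python3 cen.py 5 290 144 204 173|tail -2
```

```text
9.4667 [ 0.56219208 -0.20329993  0.09337206] [1.61870479 0.5409958  5.96208384] 2.9365448367496803
side dot [204.81 172.85] [ 0.6661 -0.2189  0.088 ] exp tip [204.56 168.97] 
 rod cols [np.float64(204.81), np.float64(204.03), np.float64(203.99), np.float64(204.08), np.float64(204.17)] expected [np.float64(204.24), np.float64(204.31), np.float64(204.37), np.float64(204.43), np.float64(204.5)]
side dot [204.49 173.19] [ 0.667 -0.217  0.088] exp tip [204.24 169.3 ] 
 rod cols [np.float64(203.7), np.float64(203.98), np.float64(204.15), np.float64(204.25), np.float64(204.21)] expected [np.float64(203.9), np.float64(203.96), np.float64(204.02), np.float64(204.09), np.float64(204.15)]
```

>>> apply_moves(travel=[[0.05, 0.15, 0], [0.05, 0.15, 0], [0.05, 0.15, 0], [0.05, 0.15, 0], [0.05, 0.15, 0], [0.05, 0.15, 0], [0.05, 0.15, 0], [0.05, 0.15, 0]], roll=[0, 0, 0, 0, 0, 0, 0, 0], gripper=[1, 1, 1, 1, 1, 1, 1, 1])

```text
clock: 10.13
tool_pos: [0.5623, -0.2025, 0.0934]
eef_rot: [0.53, 0.468, -0.529, 0.469]
contact_force: [0.3, -0.0, 6.0]
opening: 0.334
```

>>> apply_moves(travel=[[0, 0, 0], [0, 0, 0], [0, 0, 0], [0, 0, 0], [0, 0, 0], [0, 0, 0], [0, 0, 0], [0, 0, 0]], roll=[0, 0, 0, 0, 0, 0, 0, 0], gripper=[1, 1, 1, 1, 1, 1, 1, 1])

```text
clock: 10.8
tool_pos: [0.5623, -0.2025, 0.0934]
eef_rot: [0.53, 0.468, -0.529, 0.469]
contact_force: [0.4, -0.6, 6.1]
opening: 0.333
```

```bash
python3 look.py 8 260 110 180 130; python3 cen.py 8 290 144 204 173 2>/dev/null|tail -2
python3 - <<'E'
import pickle
for n in(5,8): print(pickle.load(open(f"pics/side{n}.pkl","rb"))["image"].mean(2).astype(int)[164:178,199:211])
E
```

```text
10.9 [ 0.56226616 -0.2024651   0.09336504] [ 0.36470569 -0.66530836  5.77224533] 2.969438412525398
side dot [204.45 173.1 ] [ 0.6672 -0.2174  0.088 ] exp tip [204.2  169.22] 
 rod cols [np.float64(205.0), np.float64(204.12), np.float64(204.03), np.float64(204.12), np.float64(204.1)] expected [np.float64(203.87), np.float64(203.93), np.float64(204.0), np.float64(204.06), np.float64(204.12)]
[[107 108 103 103 106 112 126 146 151 146 143 143]
 [117 118 116 115 114 112 125 148 147 142 141 140]
 [122 122 125 127 121 110 122 143 143 142 141 142]
 [133 131 133 141 130 115 123 139 141 140 141 142]
 [146 149 151 154 144 124 133 141 140 138 141 145]
 [156 161 161 162 153 141 141 146 139 142 152 156]
 [162 165 166 164 160 155 153 150 143 154 161 163]
 [165 163 165 163 161 158 154 149 153 161 164 163]
 [166 164 165 162 155 146 140 149 161 164 166 165]
 [165 164 163 160 145 127 124 146 160 164 166 164]
 [162 165 161 161 147 132 136 154 163 165 165 165]
 [162 161 163 162 159 154 157 161 165 164 166 165]
 [157 160 162 164 163 163 163 166 164 165 164 159]
 [155 161 166 166 166 163 164 164 164 164 161 155]]
[[111 118 121 115 109 104  94  98  98  97  99  93]
 [124 143 148 139 123 109 111 127 130 125 118 109]
 [131 152 159 153 131 112 127 150 153 151 146 144]
 [141 157 165 159 142 123 133 156 161 160 162 160]
 [150 159 164 163 149 132 144 159 159 157 159 163]
 [156 161 163 162 156 144 152 157 149 152 160 163]
 [161 165 165 165 162 158 157 153 148 154 164 165]
 [166 165 167 166 167 158 155 153 157 163 167 168]
 [167 166 166 165 158 147 143 150 161 167 168 168]
 [165 165 165 159 148 126 129 151 163 167 168 164]
 [165 166 167 161 150 138 141 160 166 166 168 166]
 [164 164 164 164 160 157 159 164 167 165 166 163]
 [158 163 164 166 167 165 166 168 166 165 163 156]
 [150 161 162 165 164 165 165 166 165 162 156 143]]
```

>>> apply_moves(travel=[[-0.7, -0.2, 0], [-2.2, -0.7, 0], [-4, -1.3, 0], [-5.9, -2, 0], [-7.8, -2.6, 0], [-9.5, -3.2, 0], [-10.7, -3.6, 0], [-11, -3.7, 0]], roll=[0, 0, 0, 0, 0, 0, 0, 0], gripper=[1, 1, 1, 1, 1, 1, 1, 1])

```text
clock: 11.57
tool_pos: [0.4486, -0.2398, 0.0933]
eef_rot: [-0.529, -0.469, 0.531, -0.467]
contact_force: [0.8, 0.9, 8.4]
opening: 0.336
```

>>> apply_moves(travel=[[-0.15, 0.02, 0], [-0.3, 0.04, 0], [-0.45, 0.06, 0], [-0.6, 0.07, 0], [-0.75, 0.09, 0], [-0.9, 0.11, 0], [-1, 0.12, 0], [-1, 0.12, 0]], roll=[0, 0, 0, 0, 0, 0, 0, 0], gripper=[1, 1, 1, 1, 1, 1, 1, 1])

```text
clock: 12.23
tool_pos: [0.4418, -0.2388, 0.0933]
eef_rot: [0.53, 0.468, -0.53, 0.469]
contact_force: [0.9, -2.1, 6.4]
opening: 0.334
```

>>> apply_moves(travel=[[-0.1, 0.01, 0], [-0.2, 0.02, 0], [-0.3, 0.04, 0], [-0.4, 0.05, 0], [-0.5, 0.06, 0], [-0.5, 0.06, 0], [-0.5, 0.06, 0], [-0.5, 0.06, 0]], roll=[0, 0, 0, 0, 0, 0, 0, 0], gripper=[1, 1, 1, 1, 1, 1, 1, 1])

```text
clock: 12.9
tool_pos: [0.4417, -0.2388, 0.0934]
eef_rot: [0.531, 0.465, -0.527, 0.472]
contact_force: [9.0, -2.2, 0.2]
opening: 0.329
```

>>> apply_moves(travel=[[0, 0, 0], [0, 0, 0], [0, 0, 0], [0, 0, 0], [0, 0, 0], [0.3, 0, 2], [0.3, 0, 5], [0.3, 0, 9]], roll=[0, 0, 0, 0, 0, 0, 0, 0], gripper=[7, 7, 7, 7, 7, 7, 7, 7])

```text
clock: 13.57
tool_pos: [0.4377, -0.2363, 0.1818]
eef_rot: [-0.528, -0.471, 0.53, -0.467]
contact_force: [0.8, -0.6, -0.2]
opening: 0.793
```

>>> apply_moves(travel=[[-2, 0, 3], [-4, 0, 6], [-6, 0, 9], [-8, 0, 11], [-10, 2, 12], [-10, 5, 12], [-10, 9, 12], [-10, 13, 12]], roll=[3, 6, 9, 12, 15, 18, 21, 24], gripper=[7, 7, 7, 7, 7, 7, 7, 7])

```text
clock: 14.23
tool_pos: [0.3385, -0.1067, 0.303]
eef_rot: [0.421, 0.568, -0.421, 0.569]
contact_force: [0.8, 0.2, -0.4]
opening: 0.791
```

Run:
```python
from h import *
from plant import r,cams
T=cams.snapshot("top");S=cams.snapshot("side")
pickle.dump(T,open("pics/top9.pkl","wb"));pickle.dump(S,open("pics/side9.pkl","wb"))
def crop(s,x,y,w,h,k): return cv2.resize(np.ascontiguousarray(s["image"][y:y+h,x:x+w,::-1]),(w*k,h*k),interpolation=cv2.INTER_CUBIC)
a=np.vstack([np.hstack([crop(T,130,142,66,70,6),crop(S,186,238,66,70,6)]),np.hstack([crop(T,240,130,99,45,4),crop(S,155,150,99,45,4)])])
cv2.imwrite("pics/v9.png",a);print(a.shape)
s=r.get_state();print(s["clock"],s["tool_pos"],s["contact_force"],s["opening"]*8.81)
for n,s,px in(("top",T,(262.5,182)),("side",S,(0,0))):pass
```

```text
(600, 792, 3)
14.3333 [ 0.33868459 -0.10216376  0.30282141] [ 0.05775547 -0.95113589 -0.35997455] 6.969793808156083
```

View pics/v9.png

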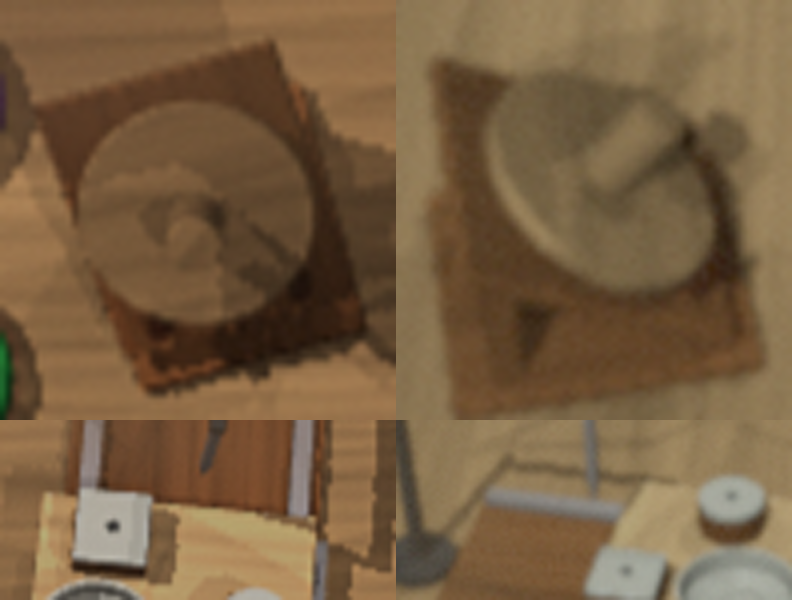

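```bash
cat > tri.py <<'E'
from h import *
def line(s,u,v):
    c=-s["R"].T@s["t"]; d=s["R"].T@np.array([(u-s["cx"])/s["fx"],(v-s["cy"])/s["fy"],1.]); return c,d/np.linalg.norm(d)
def tri(a,b):
    A=np.zeros((3,3));y=np.zeros(3)
    L=[line(*a),line(*b)]
    for c,d in L: P=np.eye(3)-np.outer(d,d);A+=P;y+=P@c
    X=np.linalg.solve(A,y); return X,[np.linalg.norm((np.eye(3)-np.outer(d,d))@(X-c)) for c,d in L]
E
python3 - <<'E'
from tri import *
T=pickle.load(open("pics/top9.pkl","rb"));S=pickle.load(open("pics/side9.pkl","rb"))
t=lambda x,y:(130+(x+.5)/6-.5,142+(y+.5)/6-.5); s=lambda x,y:(186+(x-395.5)/6-.5,238+(y+.5)/6-.5)
for nm,a,b in(("disc",(196,212),(603,180)),("knobtop",(193,235),(666,122))):
    X,e=tri((T,*t(*a)),(S,*s(*b)));print(nm,np.round(X,4),np.round(e,4))
for z,a,b in((.11,(40,105),(272,42)),(.0,(145,390),(365,332))):
    p,q=ray(T,*t(*a),z),ray(T,*t(*b),z); d=p-q; print("rest y axis dir yaw",np.degrees(np.arctan2(d[1],d[0]))-90,np.linalg.norm(d),p,q)
for z,a,b in((.0,(455,412),(762,362)),(.0,(455,412),(437,195))):
    p,q=ray(S,*s(*a),z),ray(S,*s(*b),z); d=p-q; print("side edge",np.degrees(np.arctan2(d[1],d[0])),np.linalg.norm(d),p,q)
for u,v in((112,526),): print("sq dot top",ray(T,240+(u+.5)/4-.5,130+(v-420+.5)/4-.5,.088))
print("dots", [ray(T,*dot(T,240+112/4,130+106/4,3),.088)],[ray(S,*dot(S,155+(731-396)/4,150+(496-420)/4,2),.088)],[ray(S,*dot(S,155+(626-396)/4,150+(571-420)/4,2),.088)])
E
```

```text
disc [0.5683 0.199  0.0873] [0.0008 0.0008]
knobtop [0.5422 0.1924 0.1267] [0.0045 0.0045]
rest y axis dir yaw 14.737060341538765 0.12567738303741144 [0.62327435 0.27738809 0.11      ] [0.6552446  0.15584506 0.11      ]
rest y axis dir yaw 13.83896596317021 0.1263385609428526 [0.48966226 0.2436506  0.        ] [0.51988167 0.12097942 0.        ]
side edge 14.479345586409842 0.14931317933081137 [0.63271389 0.27408264 0.        ] [0.48814322 0.23674972 0.        ]
side edge 102.5609690738801 0.1287810671818437 [0.63271389 0.27408264 0.        ] [0.66072099 0.14838393 0.        ]
sq dot top [ 0.63026386 -0.13931588  0.088     ]
dots [array([ 0.63036089, -0.13981409,  0.088     ])] [array([ 0.54652246, -0.25359144,  0.088     ])] [array([ 0.63035902, -0.14267033,  0.088     ])]
```

>>> apply_moves(travel=[[2.2, 3.1, 0], [4.5, 6.2, -1], [6.7, 9.3, -2], [9, 12.4, -3], [11.2, 15.5, -4], [13.5, 18.6, -5], [15.7, 21.7, -6], [18, 25, -7]], roll=[-2.5, -2.5, -2.5, -2.5, -2.5, -2.5, -2.5, -2.5], gripper=[7, 7, 7, 7, 7, 7, 7, 7])

```text
clock: 15.0
tool_pos: [0.5202, 0.1426, 0.2317]
eef_rot: [0.432, 0.559, -0.434, 0.559]
contact_force: [0.5, -0.5, -0.2]
opening: 0.793
```

>>> apply_moves(travel=[[1.2, 1.5, 0], [2.4, 3.2, 0], [3.5, 4.7, 0], [3.5, 4.7, 0], [3.5, 4.7, 0], [3.5, 4.7, 0], [3.5, 4.7, 0], [3.5, 4.7, 0]], roll=[0, 0, 0, 0, 0, 0, 0, 0], gripper=[7, 7, 7, 7, 7, 7, 7, 7])

```text
clock: 15.67
tool_pos: [0.5542, 0.1881, 0.2328]
eef_rot: [0.433, 0.559, -0.434, 0.559]
contact_force: [0.5, -0.4, 0.2]
opening: 0.794
```

```bash
cat > st.py <<'E'
from plant import r
from scipy.spatial.transform import Rotation as R
import numpy as np
s=r.get_state();M=R.from_quat(s["eef_rot"]).as_matrix();print(round(s["clock"],2),np.round(s["tool_pos"],4),"jaw yaw",round(np.degrees(np.arctan2(M[1,2],M[0,2])),2),"F",np.round(s["contact_force"],1),"M",np.round(s["moment"],2),"open cm",round(s["opening"]*8.81,2))
E
python3 st.py
```

```text
15.67 [0.5542 0.1881 0.2328] jaw yaw -75.57 F [ 0.5 -0.4  0.2] M [ 0.06 -0.   -0.04] open cm 7.0
```

>>> apply_moves(travel=[[-0.1, 0.6, 0], [-0.1, 0.6, -3], [-0.1, 0.6, -6], [-0.1, 0.6, -9], [-0.1, 0.6, -11], [-0.1, 0.6, -12.3], [-0.1, 0.6, -12.8], [-0.1, 0.6, -12.8]], roll=[0, 0, 0, 0, 0, 0, 0, 0], gripper=[7, 7, 7, 7, 7, 7, 7, 7], newtons=10)

```text
clock: 16.33
tool_pos: [0.5528, 0.1956, 0.1038]
eef_rot: [0.432, 0.56, -0.433, 0.559]
contact_force: [-0.2, 0.3, 0.4]
opening: 0.797
```

>>> apply_moves(travel=[[0, 0, 0], [0, 0, 0], [0, 0, 0], [0, 0, 0], [0, 0, 0], [0, 0, 0], [0, 0, 0], [0, 0, 0]], roll=[0, 0, 0, 0, 0, 0, 0, 0], gripper=[4, 4, 1, 1, 1, 1, 1, 1])

```text
clock: 17.0
tool_pos: [0.5543, 0.195, 0.1053]
eef_rot: [0.433, 0.558, -0.433, 0.56]
contact_force: [1.3, -2.3, 4.1]
opening: 0.34
```

```bash
python3 st.py
```

```text
17.0 [0.5543 0.195  0.1053] jaw yaw -75.51 F [ 1.3 -2.3  4.1] M [-0.52 -0.19  0.06] open cm 2.99
```

>>> apply_moves(travel=[[0, 0, 0.5], [0, 0, 1.5], [0, 0, 2.5], [0, 0, 4], [0, 0, 5.5], [0, 0, 7], [0, 0, 8.5], [0, 0, 10]], roll=[0, 0, 0, 0, 0, 0, 0, 0], gripper=[1, 1, 1, 1, 1, 1, 1, 1])

```text
clock: 17.67
tool_pos: [0.5532, 0.1961, 0.2064]
eef_rot: [0.433, 0.559, -0.432, 0.559]
contact_force: [0.7, 0.2, -1.7]
opening: 0.332
```

```bash
python3 st.py
python3 - <<'E'
from h import *
from plant import cams
T=cams.snapshot("top");S=cams.snapshot("side");pickle.dump(S,open("pics/side10.pkl","wb"))
def crop(s,x,y,w,h,k): return cv2.resize(np.ascontiguousarray(s["image"][y:y+h,x:x+w,::-1]),(w*k,h*k),interpolation=cv2.INTER_CUBIC)
cv2.imwrite("pics/v10.png",np.hstack([crop(T,120,120,80,110,5),crop(S,175,190,80,110,5)]))
E
```

```text
17.67 [0.5532 0.1961 0.2064] jaw yaw -75.44 F [ 0.7  0.2 -1.7] M [-0.01  0.05 -0.01] open cm 2.93
```

View pics/v10.png

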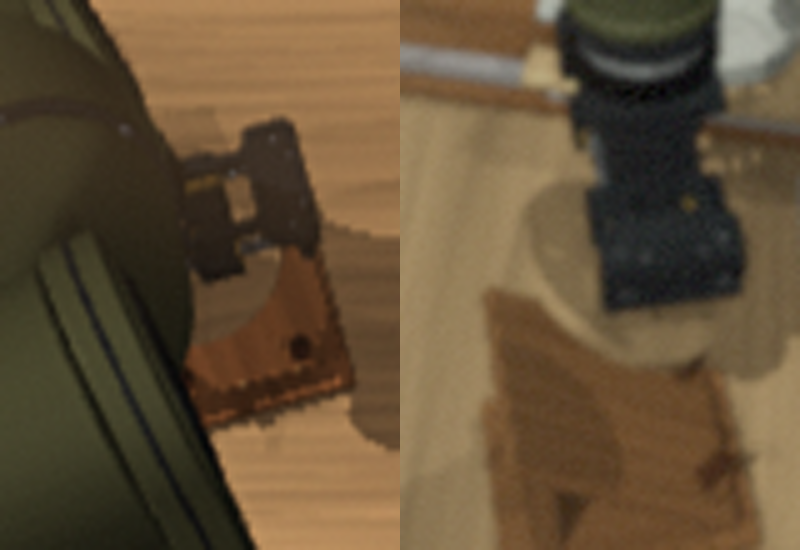

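>>> apply_moves(travel=[[0.1, -1.5, 0], [0.4, -4, 0], [0.7, -7, 0], [1, -10, 0], [1.2, -13, 0], [1.5, -16, 0], [1.7, -18, 0], [1.7, -18.4, 0]], roll=[0, 0, 0, 0, 0, 0, 0, 0], gripper=[1, 1, 1, 1, 1, 1, 1, 1])

```text
clock: 18.43
tool_pos: [0.5702, 0.0059, 0.2041]
eef_rot: [0.433, 0.557, -0.436, 0.558]
contact_force: [-0.3, -0.2, -2.7]
opening: 0.335
```

>>> apply_moves(travel=[[0, 0, -1], [0, 0, -3], [0, 0, -5], [0, 0, -7.5], [0, 0, -10], [0, 0, -12], [0, 0, -12.8], [0, 0, -12.8]], roll=[0, 0, 0, 0, 0, 0, 0, 0], gripper=[1, 1, 1, 1, 1, 1, 1, 1])

```text
clock: 19.1
tool_pos: [0.5687, 0.0139, 0.0743]
eef_rot: [0.431, 0.561, -0.433, 0.558]
contact_force: [-0.3, -0.7, -1.5]
opening: 0.337
```

```bash
python3 st.py
```

```text
19.1 [0.5687 0.0139 0.0743] jaw yaw -75.31 F [-0.3 -0.7 -1.5] M [-0.06  0.    0.04] open cm 2.96
```

>>> apply_moves(travel=[[0, 0, -0.7], [0, 0, -1.4], [0.3, 0.1, -1.6], [0.6, 0.15, -1.8], [0.9, 0.2, -1.95], [1.2, 0.3, -2.1], [1.6, 0.4, -2.3], [2, 0.5, -2.55]], roll=[0, 0, 0, 0, 0, 0, 0, 0], gripper=[1, 1, 1, 1, 1, 1, 1, 1], newtons=8)

```text
clock: 19.77
tool_pos: [0.5912, 0.0167, 0.0514]
eef_rot: [0.433, 0.559, -0.433, 0.559]
contact_force: [0.4, 0.7, -1.5]
opening: 0.339
```

```bash
python3 st.py
```

```text
19.77 [0.5912 0.0167 0.0514] jaw yaw -75.48 F [ 0.4  0.7 -1.5] M [-0.01  0.15  0.02] open cm 2.98
```

>>> apply_moves(travel=[[0.3, 0.1, -0.2], [0.6, 0.15, -0.4], [0.9, 0.2, -0.6], [1.1, 0.25, -0.8], [1.3, 0.3, -1], [1.3, 0.3, -1.2], [1.3, 0.3, -1.3], [1.3, 0.3, -1.3]], roll=[0, 0, 0, 0, 0, 0, 0, 0], gripper=[1, 1, 1, 1, 1, 1, 1, 1])

```text
clock: 20.43
tool_pos: [0.6042, 0.0199, 0.0383]
eef_rot: [0.433, 0.559, -0.432, 0.56]
contact_force: [1.9, -0.2, 0.6]
opening: 0.336
```

```bash
python3 st.py
```

```text
20.43 [0.6042 0.0199 0.0383] jaw yaw -75.47 F [ 1.9 -0.2  0.6] M [ 0.07 -0.2   0.  ] open cm 2.96
```

>>> apply_moves(travel=[[0, 0, -0.1], [0, 0, -0.2], [0, 0, -0.3], [0, 0, -0.4], [0, 0, -0.4], [0, 0, -0.4], [0, 0, -0.4], [0, 0, -0.4]], roll=[0, 0, 0, 0, 0, 0, 0, 0], gripper=[1, 1, 1, 1, 1, 1, 1, 1])

```text
clock: 21.1
tool_pos: [0.6039, 0.0198, 0.0352]
eef_rot: [0.433, 0.559, -0.433, 0.56]
contact_force: [0.1, 0.5, 8.0]
opening: 0.337
```

```bash
python3 st.py
python3 - <<'E'
from h import *
from plant import cams
S=cams.snapshot("side");T=cams.snapshot("top");pickle.dump(S,open("pics/side11.pkl","wb"))
u,v=map(int,proj(S,[.604,.02,.03]));a,b=map(int,proj(T,[.604,.02,.03]));print(u,v,a,b)
def crop(s,x,y,w,h,k): return cv2.resize(np.ascontiguousarray(s["image"][y:y+h,x:x+w,::-1]),(w*k,h*k),interpolation=cv2.INTER_CUBIC)
cv2.imwrite("pics/v11.png",np.hstack([crop(S,u-33,v-45,66,75,6),crop(T,a-33,b-40,66,75,6)]))
E
```

```text
21.1 [0.6039 0.0198 0.0352] jaw yaw -75.47 F [0.1 0.5 8. ] M [0.1  0.03 0.01] open cm 2.97
215 233 219 169
```

View pics/v11.png

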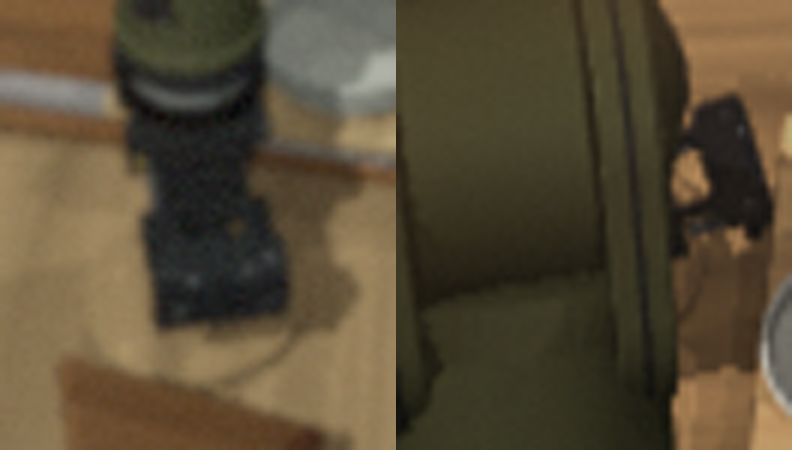

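>>> apply_moves(travel=[[0, 0, 0], [0, 0, 0], [0, 0, 1], [0, 0, 3], [0, 0, 6], [0, 0, 9], [0, 0, 12], [0, 0, 15]], roll=[0, 0, 0, 0, 0, 0, 0, 0], gripper=[1, 1, 1, 1, 1, 1, 1, 1], newtons=18)

```text
clock: 21.87
tool_pos: [0.602, 0.0193, 0.1854]
eef_rot: [0.432, 0.56, -0.434, 0.559]
contact_force: [0.0, 0.3, -1.1]
opening: 0.333
```

>>> apply_moves(travel=[[-0.5, -1, 0.5], [-1.6, -3.2, 1], [-2.7, -5.4, 1], [-3.8, -7.6, 1], [-4.9, -9.8, 1], [-6, -12, 1], [-6.9, -14, 1], [-7.2, -14.6, 1]], roll=[0, 0, 0, 0, 0, 0, 0, 0], gripper=[1, 1, 1, 1, 1, 1, 1, 1])

```text
clock: 22.53
tool_pos: [0.5276, -0.1311, 0.1933]
eef_rot: [0.432, 0.559, -0.436, 0.557]
contact_force: [-0.8, -1.3, -1.4]
opening: 0.334
```

>>> apply_moves(travel=[[0, 0, -1], [0, 0, -2.5], [0, 0, -4], [0, 0, -5], [0, 0, -5.5], [0, 0, -5.5], [0, 0, -5.5], [0, 0, -5.5]], roll=[0, 0, 0, 0, 0, 0, 0, 0], gripper=[1, 1, 1, 1, 1, 1, 1, 1])

```text
clock: 23.2
tool_pos: [0.5321, -0.126, 0.1397]
eef_rot: [0.433, 0.559, -0.432, 0.56]
contact_force: [-0.5, 1.1, -1.0]
opening: 0.341
```

```bash
python3 st.py
python3 - <<'E'
from h import *
from plant import cams
S=cams.snapshot("side");T=cams.snapshot("top");pickle.dump(S,open("pics/side12.pkl","wb"));pickle.dump(T,open("pics/top12.pkl","wb"))
u,v=map(int,proj(S,[.5315,-.126,.11]));a,b=map(int,proj(T,[.5315,-.126,.11]));print(u,v,a,b)
def crop(s,x,y,w,h,k): return cv2.resize(np.ascontiguousarray(s["image"][y:y+h,x:x+w,::-1]),(w*k,h*k),interpolation=cv2.INTER_CUBIC)
A=np.hstack([crop(S,u-33,v-40,66,75,7),crop(T,a-15,b-40,44,75,7)])
cv2.imwrite("pics/v12.png",cv2.convertScaleAbs(A,alpha=1.4));print(A.shape)
E
```

```text
23.2 [ 0.5321 -0.126   0.1397] jaw yaw -75.44 F [-0.5  1.1 -1. ] M [-0.   -0.01  0.  ] open cm 3.0
240 187 264 184
(525, 770, 3)
```

View pics/v12.png

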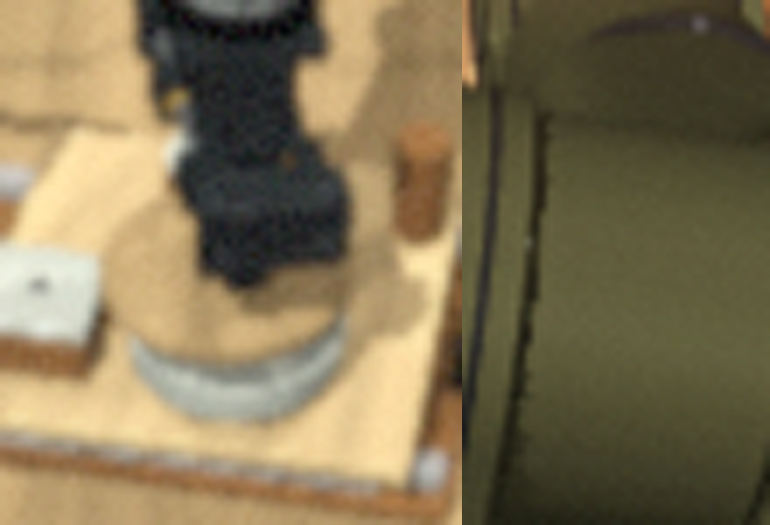

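Side view: the cover hangs level just above the bowl, disc left edge at crop u≈103 and bowl right edge at u≈348. Checking the centring numerically.

Run:
```python
from h import *
S=pickle.load(open("pics/side12.pkl","rb"))
c=lambda p:((np.array(p)-[240-33,187-40]+.5)*7-.5).round(1)
th=np.linspace(0,2*np.pi,721)
for nm,ctr,R_,zs in(("bowl rim",(.5315,-.126),.055,[.09]),("disc",(.5321,-.126),.062,[.1127,.1227])):
    for z in zs:
        P=np.array([c(proj(S,[ctr[0]+R_*np.cos(t),ctr[1]+R_*np.sin(t),z])) for t in th]); print(nm,z,"u",P[:,0].min(),P[:,0].max(),"v",P[:,1].min(),P[:,1].max(),"ctr",c(proj(S,[*ctr,z])))
g=S["image"]
for v in range(183,196,2): print(v,[tuple(x) for x in g[v,217:226].tolist()])
print("col u=240", [(v,*g[v,240]) for v in range(192,210)])
```

```text
bowl rim 0.09 u 123.4 347.5 v 241.4 391.2 ctr [235.6 314.1]
disc 0.1127 u 106.9 362.4 v 197.9 366.3 ctr [234.8 279.3]
disc 0.1227 u 106.5 363.2 v 182.4 350.7 ctr [235.  263.7]
183 [(163, 159, 141), (165, 159, 140), (165, 157, 136), (164, 152, 128), (154, 136, 105), (149, 128, 93), (148, 125, 86), (152, 129, 94), (153, 130, 92)]
185 [(166, 169, 158), (164, 168, 157), (162, 165, 153), (158, 156, 142), (149, 137, 112), (144, 126, 91), (147, 124, 87), (148, 125, 86), (149, 127, 88)]
187 [(160, 163, 151), (160, 164, 154), (156, 160, 147), (149, 148, 136), (140, 128, 105), (141, 122, 89), (149, 127, 89), (149, 127, 90), (149, 126, 89)]
189 [(156, 159, 149), (155, 158, 147), (153, 156, 144), (137, 137, 124), (119, 108, 87), (132, 113, 80), (143, 121, 85), (148, 126, 89), (151, 130, 90)]
191 [(156, 158, 147), (155, 157, 147), (140, 144, 132), (104, 105, 96), (83, 73, 56), (103, 83, 57), (128, 108, 74), (143, 122, 88), (149, 125, 90)]
193 [(152, 155, 143), (145, 148, 138), (119, 120, 111), (83, 78, 66), (75, 60, 42), (103, 85, 54), (126, 105, 74), (137, 117, 83), (142, 120, 86)]
195 [(128, 12
[... 364 characters left out ...]
47), np.uint8(126), np.uint8(89)), (197, np.uint8(133), np.uint8(113), np.uint8(80)), (198, np.uint8(115), np.uint8(100), np.uint8(74)), (199, np.uint8(99), np.uint8(93), np.uint8(77)), (200, np.uint8(95), np.uint8(95), np.uint8(86)), (201, np.uint8(102), np.uint8(105), np.uint8(95)), (202, np.uint8(130), np.uint8(133), np.uint8(123)), (203, np.uint8(136), np.uint8(139), np.uint8(128)), (204, np.uint8(130), np.uint8(133), np.uint8(124)), (205, np.uint8(124), np.uint8(127), np.uint8(117)), (206, np.uint8(127), np.uint8(125), np.uint8(111)), (207, np.uint8(141), np.uint8(130), np.uint8(102)), (208, np.uint8(151), np.uint8(132), np.uint8(99)), (209, np.uint8(158), np.uint8(138), np.uint8(100))]
```

>>> apply_moves(travel=[[-0.25, 0, 0], [-0.25, 0, -0.3], [-0.25, 0, -0.6], [-0.25, 0, -0.9], [-0.25, 0, -1.1], [-0.25, 0, -1.3], [-0.25, 0, -1.5], [-0.25, 0, -1.6]], roll=[0, 0, 0, 0, 0, 0, 0, 0], gripper=[1, 1, 1, 1, 1, 1, 1, 1])

```text
clock: 23.97
tool_pos: [0.529, -0.1262, 0.1229]
eef_rot: [0.433, 0.559, -0.433, 0.559]
contact_force: [-0.5, 0.1, -1.1]
opening: 0.333
```

>>> apply_moves(travel=[[0, 0, -0.1], [0, 0, -0.2], [0, 0, -0.3], [0, 0, -0.4], [0, 0, -0.5], [0, 0, -0.6], [0, 0, -0.7], [0, 0, -0.7]], roll=[0, 0, 0, 0, 0, 0, 0, 0], gripper=[1, 1, 1, 1, 1, 1, 1, 1])

```text
clock: 24.63
tool_pos: [0.5303, -0.1264, 0.1176]
eef_rot: [0.433, 0.558, -0.432, 0.56]
contact_force: [-0.2, 0.3, 8.4]
opening: 0.334
```

```bash
python3 st.py
```

```text
24.63 [ 0.5303 -0.1264  0.1176] jaw yaw -75.47 F [-0.2  0.3  8.4] M [0.04 0.13 0.  ] open cm 2.95
```

>>> apply_moves(travel=[[0, 0, 0], [0, 0, 0], [0, 0, 0], [0, 0, 0], [0, 0, 0.1], [0, 0, 0.1], [0, 0, 0.1], [0, 0, 0.1]], roll=[0, 0, 0, 0, 0, 0, 0, 0], gripper=[1, 1, 1, 1, 1, 1, 1, 1], newtons=3)

```text
clock: 25.3
tool_pos: [0.5284, -0.1262, 0.1169]
eef_rot: [0.432, 0.56, -0.433, 0.559]
contact_force: [-0.4, 0.3, -0.8]
opening: 0.337
```

```bash
python3 st.py
```

```text
25.3 [ 0.5284 -0.1262  0.1169] jaw yaw -75.47 F [-0.4  0.3 -0.8] M [-0.03  0.12 -0.  ] open cm 2.97
```

>>> apply_moves(travel=[[0, 0, 0], [0, 0, 0], [0, 0, 0], [0, 0, 0], [0, 0, 0], [0, 0, 1], [0, 0, 3], [0, 0, 6]], roll=[0, 0, 0, 0, 0, 0, 0, 0], gripper=[6, 6, 6, 6, 6, 6, 6, 6])

```text
clock: 25.97
tool_pos: [0.5275, -0.126, 0.1767]
eef_rot: [0.432, 0.561, -0.433, 0.558]
contact_force: [0.8, -0.1, 0.6]
opening: 0.681
```

>>> apply_moves(travel=[[0, 0, 3], [0, 0, 6], [-2, 1, 9], [-5, 3, 11], [-8, 5, 11], [-11, 7, 11], [-14, 9, 11], [-17, 11, 11]], roll=[0, 0, 0, 0, 0, 0, 0, 0], gripper=[6, 6, 6, 6, 6, 6, 6, 6])

```text
clock: 26.63
tool_pos: [0.3575, -0.0157, 0.288]
eef_rot: [0.433, 0.559, -0.433, 0.56]
contact_force: [0.8, 0.8, -0.6]
opening: 0.684
```

>>> apply_moves(travel=[[-1, 3, 1], [-2, 6, 2], [-2, 9, 2], [-2, 12, 2], [-2, 15, 2], [-2, 18, 2], [-2, 18, 2], [-2, 18, 2]], roll=[0, 0, 0, 0, 0, 0, 0, 0], gripper=[6, 6, 6, 6, 6, 6, 6, 6])

```text
clock: 27.3
tool_pos: [0.3388, 0.1652, 0.3078]
eef_rot: [0.432, 0.56, -0.431, 0.56]
contact_force: [-0.9, -0.4, 0.1]
opening: 0.68
```

```bash
python3 st.py
python3 - <<'E'
from h import *
from plant import cams
S=cams.snapshot("side");T=cams.snapshot("top");pickle.dump(S,open("pics/side13.pkl","wb"));pickle.dump(T,open("pics/top13.pkl","wb"))
u,v=map(int,proj(S,[.5315,-.126,.11]));a,b=map(int,proj(T,[.5315,-.126,.11]))
def crop(s,x,y,w,h,k): return cv2.resize(np.ascontiguousarray(s["image"][y:y+h,x:x+w,::-1]),(w*k,h*k),interpolation=cv2.INTER_CUBIC)
A=np.hstack([crop(S,u-40,v-50,66,90,6),crop(T,a-20,b-50,66,90,6)])
cv2.imwrite("pics/v13.png",cv2.convertScaleAbs(A,alpha=1.4));print(u,v,a,b)
E
```

```text
27.3 [0.3388 0.1652 0.3078] jaw yaw -75.24 F [-0.9 -0.4  0.1] M [0.01 0.04 0.01] open cm 5.99
240 187 264 184
```

View pics/v13.png

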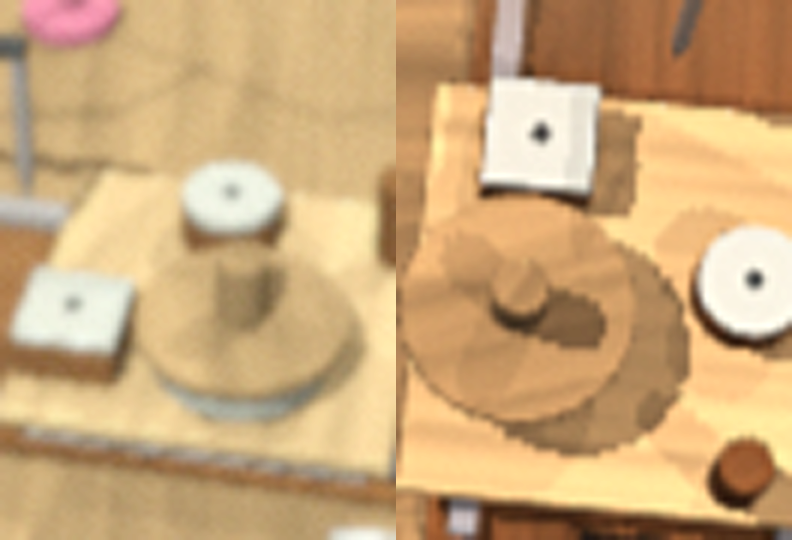

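The cover sits on the bowl, looking level with the knob upright (side knob at crop (243,290); top knob at (520,290)). Checking that the tray is still home and the cover is centred and level.

Run:
```python
from h import *
for n in(9,13):
    T=pickle.load(open(f"pics/top{n}.pkl","rb"));S=pickle.load(open(f"pics/side{n}.pkl","rb"))
    print(n,[np.round(ray(s,*dot(s,u,v,w),.088)[:2],4).tolist() for s,u,v,w in((T,268,156,3),(S,212,187.5,2),(S,238.5,168.7,2))])
T=pickle.load(open("pics/top13.pkl","rb"));S=pickle.load(open("pics/side13.pkl","rb"))
ct=lambda p:((np.array(p)-[244,134]+.5)*6-.5)+[396,0]
cs=lambda p:((np.array(p)-[200,137]+.5)*6-.5)
th=np.linspace(0,2*np.pi,361)
for nm,c,s in(("top",ct,T),("side",cs,S)):
    P=np.array([c(proj(s,[.5315+.062*np.cos(t),-.126+.062*np.sin(t),.1])) for t in th]);print(nm,"disc u",P[:,0].min().round(),P[:,0].max().round(),"v",P[:,1].min().round(),P[:,1].max().round(),"knob top",c(proj(s,[.5315,-.126,.145])).round())
```

```text
9 [[0.6304, -0.1398], [0.6304, -0.1427], [0.5465, -0.2536]]
13 [[0.6316, -0.1396], [0.6323, -0.1422], [0.5472, -0.2536]]
top disc u 404.0 640.0 v 196.0 426.0 knob top [526. 290.]
side disc u 135.0 353.0 v 246.0 391.0 knob top [245. 256.]
```

The views agree on the seated, level cover, but the tray dots sit about 1 mm further from the robot than before. There is time to draw it firmly against the stop again.

>>> apply_moves(travel=[[0.5, -3.7, 0], [1, -7.4, 0], [1.5, -11.1, 0], [2, -14.8, -0.5], [2.5, -18.5, -1], [3, -22.2, -1.5], [3.5, -26, -2], [4, -29.8, -2.5]], roll=[-2.7, -5.4, -8.1, -10.8, -13.5, -16.2, -19, -21.8], gripper=[7, 7, 7, 7, 7, 7, 7, 7], newtons=15)

```text
clock: 28.07
tool_pos: [0.3776, -0.1375, 0.2823]
eef_rot: [-0.532, -0.466, 0.532, -0.466]
contact_force: [1.1, -0.6, -0.5]
opening: 0.791
```

>>> apply_moves(travel=[[2, -3.5, 0], [4, -7, 0], [6.2, -10.5, 0], [6.2, -10.5, -2], [6.2, -10.5, -4], [6.2, -10.5, -6], [6.2, -10.5, -8], [6.2, -10.5, -8]], roll=[0, 0, 0, 0, 0, 0, 0, 0], gripper=[7, 7, 7, 7, 7, 7, 7, 7])

```text
clock: 28.73
tool_pos: [0.4376, -0.2398, 0.1996]
eef_rot: [-0.53, -0.469, 0.533, -0.464]
contact_force: [-1.0, 0.2, -0.1]
opening: 0.795
```

```bash
python3 st.py
```

```text
28.73 [ 0.4376 -0.2398  0.1996] jaw yaw -97.43 F [-1.   0.2 -0.1] M [-0.02  0.02  0.06] open cm 7.01
```

>>> apply_moves(travel=[[0.4, 0.1, -1.5], [0.4, 0.1, -3.5], [0.4, 0.1, -5.5], [0.4, 0.1, -7.5], [0.4, 0.1, -9.3], [0.4, 0.1, -10.6], [0.4, 0.1, -10.6], [0.4, 0.1, -10.6]], roll=[0, 0, 0, 0, 0, 0, 0, 0], gripper=[7, 7, 7, 7, 7, 7, 7, 7])

```text
clock: 29.4
tool_pos: [0.4446, -0.2391, 0.0968]
eef_rot: [-0.531, -0.467, 0.531, -0.467]
contact_force: [-0.4, -0.5, -0.5]
opening: 0.797
```

>>> apply_moves(travel=[[0, 0, 0], [0, 0, 0], [0, 0, 0], [0, 0, 0], [0, 0, 0], [0, 0, 0], [0, 0, 0], [0, 0, 0]], roll=[0, 0, 0, 0, 0, 0, 0, 0], gripper=[4, 4, 2.5, 2.5, 2.5, 2.5, 2.5, 2.5])

```text
clock: 30.07
tool_pos: [0.4451, -0.2385, 0.0964]
eef_rot: [-0.531, -0.467, 0.531, -0.467]
contact_force: [0.5, -0.8, 3.1]
opening: 0.34
```

>>> apply_moves(travel=[[-0.1, 0.01, 0], [-0.2, 0.02, 0], [-0.3, 0.04, 0], [-0.4, 0.05, 0], [-0.5, 0.06, 0], [-0.6, 0.07, 0], [-0.6, 0.07, 0], [-0.6, 0.07, 0]], roll=[0, 0, 0, 0, 0, 0, 0, 0], gripper=[2.5, 2.5, 2.5, 2.5, 2.5, 2.5, 2.5, 2.5])

```text
clock: 30.73
tool_pos: [0.4438, -0.2383, 0.0965]
eef_rot: [0.532, 0.465, -0.528, 0.47]
contact_force: [7.9, -1.3, -4.5]
opening: 0.337
```

```bash
python3 st.py
```

```text
30.73 [ 0.4438 -0.2383  0.0965] jaw yaw -97.21 F [ 7.9 -1.3 -4.5] M [-0.32 -1.67  0.  ] open cm 2.97
```

>>> apply_moves(travel=[[0.15, 0, 0], [0.15, 0, 0], [0.15, 0, 0], [0.15, 0, 0], [0.15, 0, 0], [0.15, 0, 0], [0.15, 0, 0], [0.15, 0, 0]], roll=[0, 0, 0, 0, 0, 0, 0, 0], gripper=[2.5, 2.5, 6.5, 6.5, 6.5, 6.5, 6.5, 6.5])

```text
clock: 31.4
tool_pos: [0.4401, -0.2375, 0.0962]
eef_rot: [-0.531, -0.468, 0.531, -0.467]
contact_force: [0.5, 0.6, -0.5]
opening: 0.734
```

>>> apply_moves(travel=[[0, 0, 0.5], [0, 0, 2], [0, 0, 4.5], [0, 0, 7.5], [-1, 0, 10.5], [-4, 0, 12], [-7, 0, 13], [-10, 2, 14]], roll=[0, 0, 0, 0, 0, 0, 0, 0], gripper=[6.5, 6.5, 6.5, 6.5, 6.5, 6.5, 6.5, 6.5])

```text
clock: 32.07
tool_pos: [0.3399, -0.2204, 0.2375]
eef_rot: [-0.532, -0.464, 0.532, -0.468]
contact_force: [0.9, 0.4, 0.6]
opening: 0.738
```

>>> apply_moves(travel=[[-1, 3, 2], [-2, 6, 4], [-2, 9, 4], [-2, 12, 4], [-2, 15, 4], [-2, 18, 4], [-2, 20, 4], [-2, 20, 4]], roll=[0, 0, 0, 0, 0, 0, 0, 0], gripper=[6.5, 6.5, 6.5, 6.5, 6.5, 6.5, 6.5, 6.5])

```text
clock: 32.73
tool_pos: [0.3206, -0.0142, 0.2767]
eef_rot: [0.53, 0.469, -0.528, 0.469]
contact_force: [-0.3, 0.3, -0.3]
opening: 0.739
```

```bash
python3 st.py
python3 - <<'E'
from h import *
from plant import cams
T=cams.snapshot("top");S=cams.snapshot("side");pickle.dump(T,open("pics/top14.pkl","wb"));pickle.dump(S,open("pics/side14.pkl","wb"))
print([np.round(ray(s,*dot(s,u,v,w),.088)[:2],4).tolist() for s,u,v,w in((T,268,156,3),(S,212,187.5,2),(S,238.5,168.7,2))])
a=pickle.load(open("pics/top13.pkl","rb"))["image"];b=T["image"]
# cover shift between frames 13 and 14 (side view, phase correlation) and bystander change
S0=pickle.load(open("pics/side13.pkl","rb"))["image"]
f=lambda I:cv2.cvtColor(np.ascontiguousarray(I[172:205,218:264]),cv2.COLOR_RGB2GRAY).astype(np.float32)
print("side cover shift px",cv2.phaseCorrelate(f(S0),f(S["image"])))
Sf=pickle.load(open("pics/side0.pkl","rb"))["image"]
for nm,(u,v,w,h) in dict(flash=(276,176,50,22),comb=(252,222,26,26),carab=(284,296,44,32)).items():
    print(nm,"diff vs start",np.abs(Sf[v:v+h,u:u+w].astype(int)-S["image"][v:v+h,u:u+w]).mean().round(1))
E
```

```text
32.73 [ 0.3206 -0.0142  0.2767] jaw yaw -96.85 F [-0.3  0.3 -0.3] M [0.03 0.   0.  ] open cm 6.51
[[0.6307, -0.1388], [0.6303, -0.1407], [0.5464, -0.2525]]
side cover shift px ((0.1689129747379603, 0.07755785171915619), 1.0374949527559456)
flash diff vs start 22.6
comb diff vs start 3.9
carab diff vs start 5.3
```

Run:
```python
from h import *
g=lambda n,i:pickle.load(open(f"pics/{n}{i}.pkl","rb"))
for n,(u,v,w,h) in(("side",(276,176,50,22)),("top",(292,228,26,58))):
  for i in(0,9,13,14):
    try:I=g(n,i)["image"]
    except Exception: continue
    c=I[v:v+h,u:u+w].astype(int); m=(c.min(2)>115)&(c.max(2)-c.min(2)<25); y,x=np.nonzero(m)
    print(n,i,m.sum(),(x.mean()+u).round(2) if len(x) else None,(y.mean()+v).round(2) if len(x) else None,c.mean().round(0))
S=g("side",14);print(proj(S,[.32,-.014,.28]),proj(g("top",14),[.32,-.014,.28]))
```

```text
side 0 304 301.59 185.51 123.0
side 9 300 301.13 185.58 121.0
side 13 145 288.55 184.88 75.0
side 14 201 293.73 185.25 105.0
top 0 305 303.49 257.9 97.0
top 9 305 303.32 259.58 89.0
top 13 318 303.48 254.82 100.0
top 14 243 303.64 249.88 96.0
[310.97076838 172.18600429] [226.87528104 249.56056313]
```

>>> apply_moves(travel=[[0, 3.5, 0], [0, 7, 0], [0, 10.5, 0], [0, 14, 0], [0, 17.5, 0], [0, 20, 0], [0, 20, 0], [0, 20, 0]], roll=[0, 0, 0, 0, 0, 0, 0, 0], gripper=[6.5, 6.5, 6.5, 6.5, 6.5, 6.5, 6.5, 6.5])

```text
clock: 33.5
tool_pos: [0.321, 0.1821, 0.2762]
eef_rot: [-0.53, -0.467, 0.531, -0.468]
contact_force: [0.5, -0.3, 0.4]
opening: 0.732
```

Run:
```python
from h import *
from plant import cams,r
g=lambda n,i:pickle.load(open(f"pics/{n}{i}.pkl","rb"))["image"]
for n,(u,v,w,h) in(("side",(276,176,50,22)),("top",(292,228,26,58))):
  now=cams.snapshot(n)["image"]
  for nm,I in(("0",g(n,0)),("now",now)):
    c=I[v:v+h,u:u+w].astype(int); m=(c.max(2)-c.min(2)<25)&(c.min(2)>70); y,x=np.nonzero(m)
    print(n,nm,m.sum(),"bbox",x.min()+u,x.max()+u,y.min()+v,y.max()+v,"mean",x.mean()+u,y.mean()+v)
s=r.get_state();print(s["clock"],s["tool_pos"],s["contact_force"])
```

```text
side 0 382 bbox 276 321 180 193 mean 300.9450261780105 186.1910994764398
side now 259 bbox 276 325 179 190 mean 295.3745173745174 185.06563706563708
top 0 453 bbox 297 311 228 279 mean 303.7505518763797 257.13907284768214
top now 449 bbox 298 311 228 279 mean 303.9554565701559 256.99109131403117
33.6 [0.32067604 0.18025131 0.27607276] [-0.6170795   0.77546333 -0.60983228]
```

The top view shows the flashlight where it started; the arm still partly hides it in the side view. Handing in.

```bash
python3 -c "
from plant import r
print(r.finish_job())"
```

```text
the job is handed in; nothing more can be done
None
```

The job is done and handed in at about 33.6 s. Both tiles went under the pointer, the tray is home, and the wooden cover is seated on the bowl and released.

- **Square tile:** it stopped under the tip for over 1 s. In both views the offset was within about 1 mm.
- **Round tile:** it also stopped for over 1 s. The arm blocked the top view, so I checked it from the side view and by how far the tray had moved; both agreed to within about 1 mm.
- **Tray home:** I drew it against the front stop until it resisted with 9 N. Seating the cover then pushed it about 1 mm off, so I pulled it back to the stop (8 N). This was after the cover was on. The tile dots then matched their first home position to about 1 mm.
- **Cover:** it came off the rest still tilted 35°. I pressed it flat on the free bench to level it, then lowered it onto the bowl until contact and let go. In both views its outline fits a level, centred disc at rim height. After the tray was pulled back, the cover had moved less than 0.2 px in the side view.
- **Flashlight, comb and carabiner:** the flashlight's outline in the top view is unchanged, and the comb and carabiner image patches are nearly the same as at the start. The side-view check of the flashlight did not match its starting image. I put this down to the gripper or arm hiding part of it, but did not get a clear side view to confirm that.

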